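# Push a power board home on the test contacts and latch it

### The arm

A 7-joint arm with a two-finger parallel gripper is mounted at the origin on a cart in front of the work surface, level with it; the furniture and walls round the work are solid. World frame = base frame: x ahead of the robot, y to its left, z up, the work surface at z = 0. Lengths are in m, angles in rad, forces in N, time in s.
With the tool pointing down it reaches from about 0.4 to 0.85 m from the base axis. Payload 10.4 kg.
Tool frame: the origin (TCP) lies at the very end of the fingers, on their centre line; the grasp point (between the pads) lies 19 mm behind it; z points along the fingers, y is the line along which they close (so a half turn about z gives the same grasp; the last joint's range is limited). The gripper opens to 87 mm and grips with 3 to 60 N. Pads are 19 mm wide; open, the fingers measure 117 mm over their backs; the gripper's body (75 mm by 190 mm) begins 51 mm behind the grasp point.
Start: joints at [1.29, 0.332, -0.065, 1.46, 0.022, 1.35, -0.088], TCP at [0.159, -0.604, 0.223] pointing down, gripper open.
Joint ranges: [-2.6, 2.6], [-0.5, 2.12], [-1.47, 1.34], [0.16, 2.42], [-1.27, 4.41], [0.06, 2.06], [-2.6, 2.6]. Speed limits (rad/s): [2.22, 2.22, 2.79, 2.79, 3.14, 3.14, 3.14].

### API

Orientations are given as a unit quaternion [x, y, z, w].
In Python, from bench import * gives the robot as it stands.
- The arm moves only by the tool carry_out, never from a script. Its argument "deltas" is a list of rows, each an object with "hand": the finger opening in mm, from 0 to 87; "dp": the shift along the tool's x, y, z each as a share of 250 mm, from -1 to 1, a list of three; "spin": the turn about the tool's z as a share of pi rad, from -1 to 1. In form: [{"hand": hand, "dp": [dx, dy, dz], "spin": spin}, ...]. A call has 1 to 20 rows; each row is the pose to reach, as a shift and turn from the pose commanded when the call began, along the tool's axes at that moment, turning the shorter way round; what a row does not reach only later rows make up. A row lasts 1/10 s, in which the tool goes at most 50 mm and 8.59 degrees, less where a joint would pass 70% of its speed; a pose out of reach is approached as far as the arm can. A call with a number of a shift or a turn outside -1 to 1 is refused whole. A call with a gripper value outside its range is refused whole. The fingers move at their own pace and stop on an object; "force" is the grip in N (left out, the last holds). Time passes only in rows, so rows that repeat a pose let the fingers close. It gives the time, the measured TCP pose, the force, the opening and the grip force at its end, in the units of the state.
- read_state(): the state, without advancing time (a new reading comes with each control period).
- camera(name): name is "scene" or "top" or "wrist"; returns the picture (384x512x3 uint8, red, green, blue); there is no depth.
- get_calibration(name): a dict with "fx", "fy", "cx", "cy" (pixels), "R" (3x3) and "t" (3): a world point X has camera coordinates R X + t; the wrist camera has in their place "mount" (4x4, takes a point from camera to tool coordinates, whose origin is the TCP and whose axes are the flange's). Camera axes: x right, y down, z forward; pixel columns grow to the right and rows downward; lengths in m; the calibration is good to about 2 mm. The wrist camera is an equidistant fisheye: a pixel r from the principal point sees the ray r / f radians off the axis. A picture is of the moment at which its call begins: read the wrist's pose just before it. get_calibration takes no time and is no camera call.
- close_job(): hands the job in; it is judged then, once.
The state is a dict: "time": time; "joint_positions": joint angles; "joint_vel": joint speeds; "joint_torque": joint torques, N m; "ee_pos": TCP position; "eef_rot": TCP orientation; "ft_force": force on the tool from outside, world axes, zero at the start; "torque": the same for the moment, N m; "width": finger opening in m; "grip_force": force on a finger pad.
Only numpy, scipy, OpenCV 4.12 (cv2) and the standard library are available. Lean on these libraries where they do the work, as an engineer would, in place of code of your own. Each camera call takes 0.05 s, during which the arm holds its last target. There are 200 camera calls.

### The job

Get the power board in the test nest ready for its electrical test: push the slide by its upright grip until the board is fully home, square against both steel shoulders of the contact head, then swing the wire bail over and press it fully down behind the grip so that the contacts cannot push the board back. Push firmly but never ram it, do not touch the board itself, and leave the screwdriver, the pen and the loose transformer where they lie.

Things in the scene. Friction and masses are not known exactly. Their poses are not given: they have to be found in the camera images.
- nest: Fixed test nest: black base plate 150 x 220 mm, top 14 mm above the bench. Origin: centre of its underside, on the bench; y: the way the slide pushes. On its far end the contact head, a black block 38 mm tall, is clamped so that its steel shoulders (the board's end stop) are anywhere from y = 45 to 69 mm. Two runners (tops at 18 mm) carry the board between low fences (x = +-57 mm).
- board: Loose power board, 105 x 40 x 23 mm: a 2 mm circuit board below, parts on top; 45 g. It lies on the runners, somewhat askew, its length across the nest. Origin: centre of its underside; y along its length.
- grip (a point): Centre of the top of the slide's grip: upright black block 64 mm wide (nest x), 18 mm thick (nest y), from 18 to 64 mm above the bench. The aluminium bar ahead of it (96 mm wide, face 19 mm ahead of this point, top 37 mm above the bench) pushes the board's edge.
- pusher (a joint): The slide, m: 0 fully back (grip at nest y = -64 mm), grows towards the head. It drags with 5 to 6 N and stays where left. Where it ends depends on where the head is clamped, and must be felt: first the drag, then the sprung contacts (9 to 10 N in all), then the hard stop.
- bail (a joint): The bail, rad: 0 down (level, towards -y of the nest, round the grip), 1.57 upright. Hinge line along nest x on the head, 48 mm above the bench; with the board home it is 82 mm ahead of the grip's centre. From the hinge: 8 mm cross bar at 98 mm (drops behind the grip with 3 mm play if home, else lands on it), thumb tab 36 mm wide out to 122 mm; arms at x = +-46 mm. It stays where left.
- screwdriver: Loose screwdriver, 202 mm long, 27 mm thick handle, on the bench behind the nest; leave it alone. Origin: centre of its underside.
- marker_pen: Loose pen, 135 mm long, 17 mm thick, on the bench left of the nest; leave it alone. Origin: centre of its underside.
- transformer_3: Loose yellow and black transformer, 36 x 34 x 25 mm, on the bench right of the nest; leave it alone. Origin: centre of its underside.
- contacts (a joint): The row of sprung brass contacts in the contact head, m: 0 out (4 mm ahead of the steel shoulders), 0.004 when the board pushes them level with the shoulders, that is, when it is fully home. They push back with 1.5 to 3.5 N.

How it is judged:
On the way:
1. the slide has pushed the board home (contacts pressed in to within 1.5 mm of the shoulders, board square to 0.03 rad, slide within 2.5 mm of it) while the bail is still open (value of joint contacts above 0.0025 m and angle between the y axis of board and the x axis of nest, either way round below 0.03 rad and x of grip in the frame of board above -0.0415 m and value of joint bail above 0.7 rad), for 0.2 s.
At the end, for the whole second after the job is handed in: The board lies flat on the runners and home: contacts pressed in by over 2.5 of their 4 mm, board square to the nest within 0.03 rad, the slide's bar within 2.5 mm of it, the bail down behind the grip to within 0.06 rad, the board at rest (value of joint contacts above 0.0025 m and angle between the y axis of board and the x axis of nest, either way round below 0.03 rad and x of grip in the frame of board above -0.0415 m and z of board in the frame of nest below 0.021 m and value of joint bail below 0.06 rad and linear speed of board below 0.01 m/s); the robot touches nothing.
It fails at once if the slide is rammed: the robot presses on it with more than 40 N (contact force between any of the fingers, the arm and pusher above 40 N).
It fails at once if the robot touches the board (contact force between any of the fingers, the arm and board above 0.5 N).
It fails at once if the screwdriver, the pen or the transformer is displaced by more than 20 mm (distance of any of screwdriver, marker_pen, transformer_3 from where it was at the start of the episode above 0.02 m).
It also fails if it takes over 53 s, if anything falls off the work surface, if the arm or the gripper's body presses on something with over 40 N, if the wrist force passes 120 N, or if a joint passes its speed limit or range.

## Working session

There is one attempt and no reset: what is moved stays moved. The work goes in short steps, Python scripts to look and compute and a tool call to move; the robot and the scene stay as the last step left them, time stands still between calls to the robot, and variables do not carry over. Pictures are saved under pics/ and viewed, at most 10 in all, crops included, and the job is handed in when it is done.

Besides the shell and the picture viewer there is one more tool, called after ">>>" by a JSON object that holds its "op" and its "data", one argument or row to a line. carry_out: Moves the arm, as the interface text tells. Its arguments: {"type":"object","properties":{"deltas":{"type":"array","items":{"type":"object","properties":{"hand":{"type":"number"},"dp":{"type":"array","items":{"type":"number","minimum":-1,"maximum":1}},"spin":{"type":"number","minimum":-1,"maximum":1}}}},"force":{"type":"number"}},"required":["deltas"]}

```bash
mkdir -p pics; python3 - <<'E'
from bench import *
import cv2
s=read_state();print({k:s[k] for k in("time","ee_pos","eef_rot","ft_force","width")})
for n in("top","scene"):
    cv2.imwrite(f"pics/{n}0.png",cv2.cvtColor(camera(n),cv2.COLOR_RGB2BGR));print(get_calibration(n))
print(get_calibration("wrist"))
E
```

```text
{'time': 0.0, 'ee_pos': array([ 0.15921606, -0.60397467,  0.22176327]), 'eef_rot': array([ 9.91703478e-01,  1.28544551e-01, -1.50831247e-04, -6.98491643e-04]), 'ft_force': array([-0.47863206, -0.44099787, -0.8752072 ]), 'width': 0.08756607038808432}
{'fx': 410.10543090830606, 'fy': 410.10543090830606, 'cx': 257.63881846736155, 'cy': 195.76904221802488, 'R': array([[-0.00679694, -0.99978599,  0.01953885],
       [-0.98049963,  0.00282561, -0.19650059],
       [ 0.19640333, -0.02049344, -0.98030901]]), 't': array([-0.1305386 ,  0.55021769,  0.79108719])}
{'fx': 363.5498137478758, 'fy': 363.5498137478758, 'cx': 254.66576932482647, 'cy': 190.21822174647664, 'R': array([[-0.63720305, -0.77040328,  0.02123807],
       [-0.50333056,  0.39512172, -0.76846417],
       [ 0.5836357 , -0.50035748, -0.63954028]]), 't': array([0.26312912, 0.36855616, 0.53333516])}
{'fx': 297.3186396354542, 'fy': 297.3186396354542, 'cx': 254.06782445848233, 'cy': 193.51607163749327, 'mount': array([[ 2.39624744e-04, -9.70541352e-01, -2.40934486e-01,
         6.49155089e-02],
       [ 9.99999971e-01,  2.27243018e-04,  7.91750150e-05,
        -2.50071017e-06],
       [-2.20919464e-05, -2.40934498e-01,  9.70541378e-01,
        -1.60467118e-01],
       [ 0.00000000e+00,  0.00000000e+00,  0.00000000e+00,
         1.00000000e+00]])}
```

View pics/top0.png

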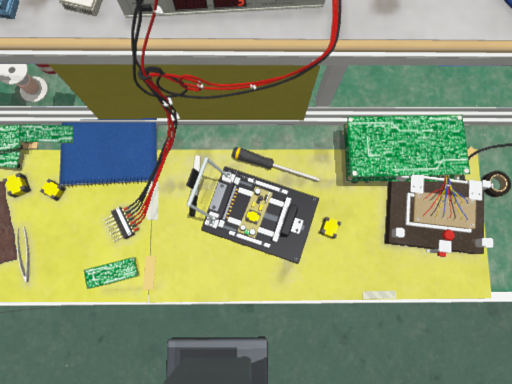

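View pics/scene0.png

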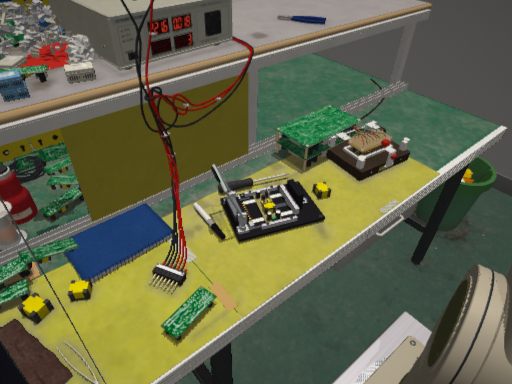

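The nest lies at about (260,215) in the top picture. The slide pushes to the image left (world +y) and the bail is open at the left end. I'll enlarge it.

```bash
python3 - <<'E'
import cv2
a=cv2.imread("pics/top0.png")[140:275,175:345];cv2.imwrite("pics/topc.png",cv2.resize(a,None,fx=4.4,fy=4.4,interpolation=cv2.INTER_CUBIC))
a=cv2.imread("pics/scene0.png")[155:245,190:340];cv2.imwrite("pics/scenec.png",cv2.resize(a,None,fx=5,fy=5,interpolation=cv2.INTER_CUBIC))
E
```

```text
(no output)
```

View pics/topc.png

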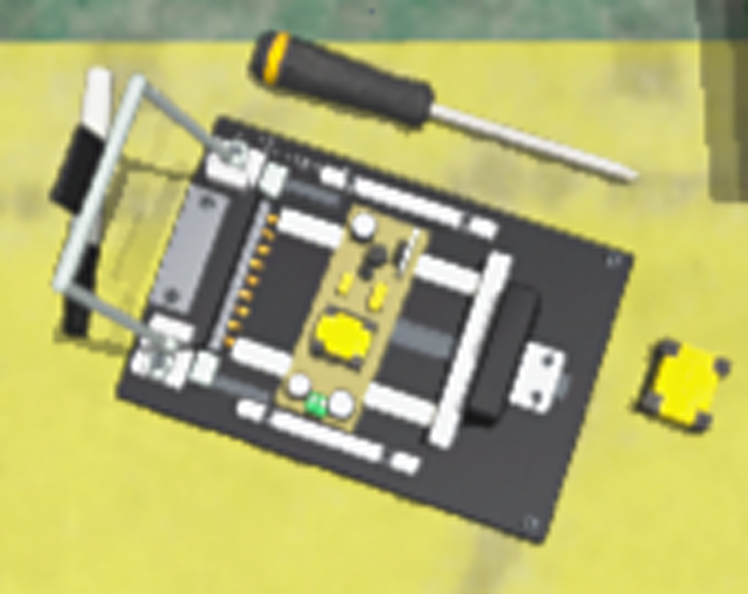

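View pics/scenec.png

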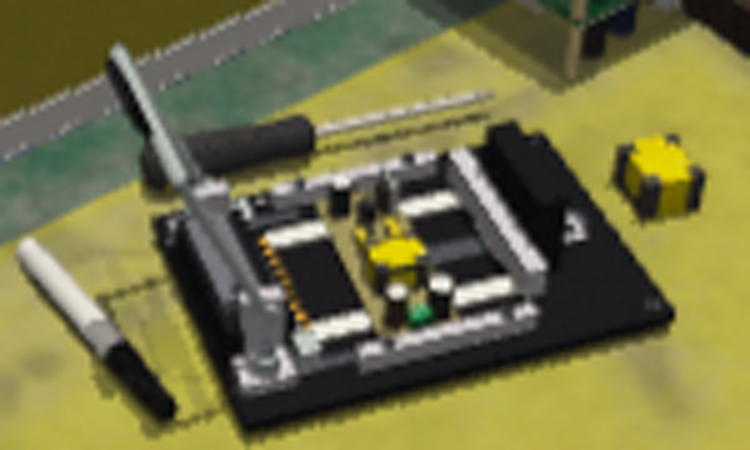

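The crop gives the base-plate corners at about (218,120), (633,255), (543,543) and (120,398). The grip top is at about (505,350), the bail bar runs from (140,82) to (65,285), and the board is slightly askew in the middle.

```bash
cat > h.py <<'E'
import numpy as np, cv2
from bench import *
from scipy.optimize import least_squares
C=get_calibration("top")
def ray(uv,c=C):
    d=c["R"].T@np.array([(uv[0]-c["cx"])/c["fx"],(uv[1]-c["cy"])/c["fy"],1]); return -c["R"].T@c["t"],d
def atz(uv,z,c=C):
    o,d=ray(uv,c); return o+d*(z-o[2])/d[2]
def crop(p): return np.array(p)/4.4+[175,140]
def proj(X,c=C):
    q=c["R"]@X+c["t"]; return np.array([c["fx"]*q[0]/q[2]+c["cx"],c["fy"]*q[1]/q[2]+c["cy"]])
def nest(p): # x,y,th(of nest y axis)
    ey=np.array([np.cos(p[2]),np.sin(p[2]),0]); ex=np.array([ey[1],-ey[0],0])
    return np.array([p[0],p[1],0]),ex,ey
E
python3 - <<'E'
from h import *
pts=[(218,120),(633,255),(543,543),(120,398)]
W=[atz(crop(p),.014) for p in pts]
for a in W: print(a.round(4))
print([round(np.linalg.norm(W[i]-W[(i+1)%4]),4) for i in range(4)])
loc=[(75,110),(75,-110),(-75,-110),(-75,110)]
def f(p):
    o,ex,ey=nest(p)
    return np.concatenate([W[i]-(o+ex*l[0]/1e3+ey*l[1]/1e3+[0,0,.014]) for i,l in enumerate(loc)])
r=least_squares(f,[.5,-.2,1.8]);p=r.x;print(p,r.fun.reshape(4,3).round(4))
o,ex,ey=nest(p);M=np.array([ex,ey,[0,0,1]])
L=lambda uv,z:(M@(atz(crop(uv),z)-o)*1e3).round(1)
print("grip",[L(q,.064) for q in[(500,283),(541,292),(500,427),(462,415)]])
print("bar top",[L(q,.037) for q in[(487,250),(512,258),(452,448),(428,438)]])
print("hinge",[L(q,.048) for q in[(232,155),(160,352)]])
print("bail",[L(q,.048+.09) for q in[(140,82),(65,285)]])
print("contacts",[L(q,.025) for q in[(272,218),(232,342)]])
print("shoulder",[L(q,.02) for q in[(280,190),(213,365)]])
E
```

```text
[ 0.622  -0.0618  0.014 ]
[ 0.5527 -0.2672  0.014 ]
[ 0.4126 -0.2189  0.014 ]
[ 0.483  -0.0158  0.014 ]
[np.float64(0.2167), np.float64(0.1482), np.float64(0.215), np.float64(0.1464)]
[ 0.51759322 -0.14090602  1.24237273] [[-0.0021 -0.0008  0.    ]
 [-0.0004  0.0021  0.    ]
 [ 0.0015  0.0019  0.    ]
 [ 0.001  -0.0032  0.    ]]
grip [array([ 29.6, -48.3,  64. ]), array([ 31.6, -67.6,  64. ]), array([-34.1, -68.5,  64. ]), array([-34.4, -50.3,  64. ])]
bar top [array([ 48.3, -38.4,  37. ]), array([ 48.4, -51. ,  37. ]), array([-47.3, -51.6,  37. ]), array([-46.5, -39.5,  37. ])]
hinge [array([51. , 91.5, 48. ]), array([-49.3,  92.1,  48. ])]
bail [array([ 48.9, 127.6, 138. ]), array([-44.5, 127.3, 138. ])]
contacts [array([32.5, 65.6, 25. ]), array([-31.4,  64. ,  25. ])]
shoulder [array([48.1, 67. , 20. ]), array([-44.2,  69.5,  20. ])]
```

```bash
cat >> h.py <<'E'
from scipy.spatial.transform import Rotation as Rn
P=np.array([0.5176,-0.1409,1.2424])
def tow(n,P=P):
    o,ex,ey=nest(P); return o+ex*n[0]/1e3+ey*n[1]/1e3+np.array([0,0,n[2]/1e3])
def ton(X,P=P):
    o,ex,ey=nest(P); return (np.array([ex,ey,[0,0,1]])@(X-o)*1e3).round(1)
def dp(n,pos=None,rot=None):
    s=read_state(); pos=s["ee_pos"] if pos is None else pos; R=Rn.from_quat(s["eef_rot"]).as_matrix()
    return (R.T@(tow(n)-pos)/.25).round(4)
def spin(): # tool y along nest -x line
    R=Rn.from_quat(read_state()["eef_rot"]).as_matrix(); a=np.arctan2(R[1,0],R[0,0]); return round(-((P[2]-a+np.pi/2)%np.pi-np.pi/2)/np.pi,4)
E
python3 - <<'E'
from h import *
S=get_calibration("scene")
def tri(a,b):
    A=[];B=[]
    for (o,d) in(ray(a),ray(b,S)):
        d=d/np.linalg.norm(d);Q=np.eye(3)-np.outer(d,d);A.append(Q);B.append(Q@o)
    x=np.linalg.solve(sum(A),sum(B));return x.round(3),(proj(x)-a).round(1)
for a,b in[((123,222),(170,275)),((170,145),(180,215)),((175,115),(172,150)),((160,85),(165,110))]:print(tri(a,b))
gs=lambda q:np.array(q)/5+[190,155]
print("bail ends",[ (ton(x),e) for x,e in[tri(crop((140,82)),gs((118,50)))]])
print("pen",ton(atz(crop((98,75)),.01)),ton(atz(crop((75,335)),.005)), "transf",ton(atz(crop((690,385)),.02)),"white",ton(atz(crop((560,375)),.02)))
s=read_state();print("dp above",dp((0,-92,222)),"down",tow((0,-92,40)),"spin",spin(), s["time"])
E
```

```text
(array([0.502, 0.154, 0.004]), array([0.6, 0.6]))
(array([ 0.666,  0.051, -0.003]), array([5.2, 5.5]))
(array([0.683, 0.022, 0.162]), array([-0., -0.]))
(array([0.69 , 0.026, 0.261]), array([2.2, 2.1]))
bail ends [(array([ 48.9, 127.5, 138. ]), array([-0.1, -0.1]))]
pen [ 77. 174.  10.] [-50.2 140.1   5. ] transf [  20.  -152.3   20. ] white [  4.6 -91.   20. ]
dp above [ 1.6549e+00 -1.1192e+00  7.0000e-04] down [ 0.48792766 -0.22798359  0.04      ] spin -0.3134 0.1
```

>>> {"op": "carry_out", "data": {
  "deltas": [
    {"hand": 0,"dp": [0.83,-0.56,0],"spin": -0.16},
    {"hand": 0,"dp": [0.83,-0.56,0],"spin": -0.16},
    {"hand": 0,"dp": [0.83,-0.56,0],"spin": -0.16},
    {"hand": 0,"dp": [0.83,-0.56,0],"spin": -0.16},
    {"hand": 0,"dp": [0.83,-0.56,0],"spin": -0.16},
    {"hand": 0,"dp": [0.83,-0.56,0],"spin": -0.16},
    {"hand": 0,"dp": [0.83,-0.56,0],"spin": -0.16},
    {"hand": 0,"dp": [0.83,-0.56,0],"spin": -0.16}
  ]
}}

```text
time: 0.9
ee_pos: [0.3233, -0.4169, 0.2223]
eef_rot: [0.929, 0.37, -0.0, -0.0]
ft_force: [-0.1, 0.2, -0.9]
width: 0.0311
grip_force: 0.0
```

```bash
python3 -c "
from h import *
print(ton(read_state()['ee_pos']),dp((0,-94,120)),spin())"
```

```text
[ -94.9 -323.9  222.3] [ 0.9909 -0.0914  0.4089] -0.1539
```

>>> {"op": "carry_out", "data": {
  "deltas": [
    {"hand": 0,"dp": [0.98,-0.091,0.41],"spin": -0.154},
    {"hand": 0,"dp": [0.98,-0.091,0.41],"spin": -0.154},
    {"hand": 0,"dp": [0.98,-0.091,0.41],"spin": -0.154},
    {"hand": 0,"dp": [0.98,-0.091,0.41],"spin": -0.154},
    {"hand": 0,"dp": [0.98,-0.091,0.41],"spin": -0.154},
    {"hand": 0,"dp": [0.98,-0.091,0.41],"spin": -0.154},
    {"hand": 0,"dp": [0.98,-0.091,0.41],"spin": -0.154},
    {"hand": 0,"dp": [0.98,-0.091,0.41],"spin": -0.154}
  ]
}}

```text
time: 1.7
ee_pos: [0.4854, -0.2324, 0.1198]
eef_rot: [0.813, 0.582, -0.0, -0.0]
ft_force: [-0.9, -0.1, 1.0]
width: 0.0006
grip_force: 0.0
```

```bash
python3 -c "
from h import *
s=read_state()
print(ton(s['ee_pos']),dp((0,-94,44)),spin(),s['ft_force'].round(1),s['width'])
cv2.imwrite('pics/w1.png',cv2.cvtColor(camera('wrist'),cv2.COLOR_RGB2BGR))"
```

```text
[ -1.  -97.  119.8] [0.0122 0.0041 0.3033] -0.0001 [-0.9 -0.1  1. ] 0.0006028708495561818
```

View pics/w1.png

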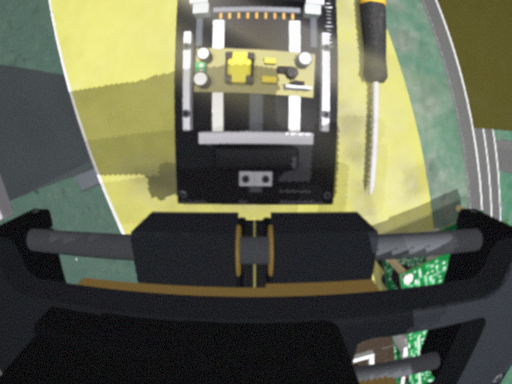

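The wrist view shows the tool centred on the grip: fingers at column 255, grip at (257,157), white bracket behind it at (256,179). I'll go down behind the grip and approach slowly.

>>> {"op": "carry_out", "data": {
  "deltas": [
    {"hand": 0,"dp": [0.004,0.004,0.2],"spin": 0},
    {"hand": 0,"dp": [0.004,0.004,0.28],"spin": 0},
    {"hand": 0,"dp": [0.004,0.004,0.296],"spin": 0},
    {"hand": 0,"dp": [0.03,0.004,0.296],"spin": 0},
    {"hand": 0,"dp": [0.04,0.004,0.296],"spin": 0},
    {"hand": 0,"dp": [0.05,0.004,0.296],"spin": 0},
    {"hand": 0,"dp": [0.06,0.004,0.296],"spin": 0},
    {"hand": 0,"dp": [0.068,0.004,0.296],"spin": 0},
    {"hand": 0,"dp": [0.076,0.004,0.296],"spin": 0}
  ]
}}

```text
time: 2.65
ee_pos: [0.4933, -0.2146, 0.0469]
eef_rot: [0.813, 0.582, -0.0, 0.001]
ft_force: [-1.7, -5.5, 4.1]
width: 0.0005
grip_force: 2.8
```

```bash
cat > st.py <<'E'
from h import *
s=read_state(); o,ex,ey=nest(P)
print(s["time"],"nest",ton(s["ee_pos"]),"F nest",(np.array([ex,ey,[0,0,1]])@s["ft_force"]).round(1),"spin",spin())
E
python3 st.py
```

```text
2.65 nest [  0.8 -77.6  46.9] F nest [ 0.2 -5.7  4.1] spin 0.0002
```

>>> {"op": "carry_out", "data": {
  "deltas": [
    {"hand": 0,"dp": [0.012,0,0],"spin": 0},
    {"hand": 0,"dp": [0.028,0,0],"spin": 0},
    {"hand": 0,"dp": [0.044,0,0],"spin": 0},
    {"hand": 0,"dp": [0.06,0,0],"spin": 0},
    {"hand": 0,"dp": [0.076,0,0],"spin": 0},
    {"hand": 0,"dp": [0.092,0,0],"spin": 0},
    {"hand": 0,"dp": [0.108,0,0],"spin": 0},
    {"hand": 0,"dp": [0.124,0,0],"spin": 0},
    {"hand": 0,"dp": [0.14,0,0],"spin": 0},
    {"hand": 0,"dp": [0.156,0,0],"spin": 0},
    {"hand": 0,"dp": [0.17,0,0],"spin": 0},
    {"hand": 0,"dp": [0.184,0,0],"spin": 0},
    {"hand": 0,"dp": [0.192,0,0],"spin": 0},
    {"hand": 0,"dp": [0.2,0,0],"spin": 0}
  ]
}}

```text
time: 4.05
ee_pos: [0.5097, -0.1675, 0.0468]
eef_rot: [0.813, 0.582, -0.0, 0.001]
ft_force: [-1.8, -6.3, 4.8]
width: 0.0004
grip_force: 3.0
```

```bash
python3 st.py; python3 -c "
from h import *
a=camera('top')[140:275,175:345]
cv2.imwrite('pics/t2.png',cv2.cvtColor(cv2.resize(a,None,fx=4.4,fy=4.4,interpolation=cv2.INTER_CUBIC),cv2.COLOR_RGB2BGR))
cv2.imwrite('pics/w2.png',cv2.cvtColor(camera('wrist'),cv2.COLOR_RGB2BGR))"
```

```text
4.05 nest [  1.1 -27.7  46.8] F nest [ 0.3 -6.5  4.8] spin 0.0001
```

View pics/w2.png

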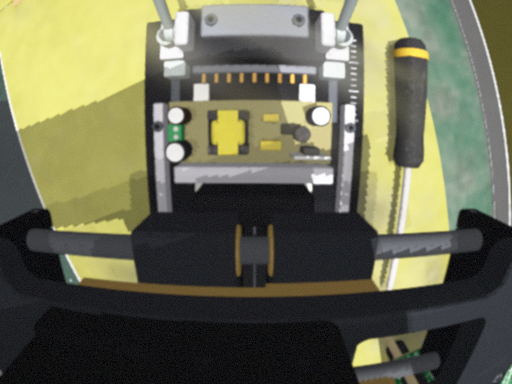

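The board is square against the bar. Its front edge is at row 103, about 15 mm short of the shoulders. I'll keep pushing more slowly.

>>> {"op": "carry_out", "data": {
  "deltas": [
    {"hand": 0,"dp": [0.006,0,0],"spin": 0},
    {"hand": 0,"dp": [0.012,0,0],"spin": 0},
    {"hand": 0,"dp": [0.018,0,0],"spin": 0},
    {"hand": 0,"dp": [0.024,0,0],"spin": 0},
    {"hand": 0,"dp": [0.028,0,0],"spin": 0},
    {"hand": 0,"dp": [0.032,0,0],"spin": 0},
    {"hand": 0,"dp": [0.036,0,0],"spin": 0}
  ]
}}

```text
time: 4.85
ee_pos: [0.5126, -0.159, 0.0469]
eef_rot: [0.813, 0.582, -0.0, 0.001]
ft_force: [-1.3, -5.5, 4.8]
width: 0.0003
grip_force: 3.0
```

```bash
python3 st.py
```

```text
4.85 nest [  1.1 -18.8  46.9] F nest [ 0.5 -5.6  4.8] spin 0.0001
```

>>> {"op": "carry_out", "data": {
  "deltas": [
    {"hand": 0,"dp": [0.004,0,0],"spin": 0},
    {"hand": 0,"dp": [0.008,0,0],"spin": 0},
    {"hand": 0,"dp": [0.012,0,0],"spin": 0},
    {"hand": 0,"dp": [0.014,0,0],"spin": 0},
    {"hand": 0,"dp": [0.016,0,0],"spin": 0}
  ]
}}

```text
time: 5.35
ee_pos: [0.5137, -0.1558, 0.0469]
eef_rot: [0.813, 0.582, -0.0, 0.002]
ft_force: [-1.0, -7.7, 3.4]
width: 0.0007
grip_force: 4.0
```

```bash
python3 st.py
```

```text
5.35 nest [  1.1 -15.3  46.9] F nest [ 1.5 -7.6  3.4] spin -0.0
```

>>> {"op": "carry_out", "data": {
  "deltas": [
    {"hand": 0,"dp": [0.002,0,0],"spin": 0},
    {"hand": 0,"dp": [0.004,0,0],"spin": 0},
    {"hand": 0,"dp": [0.006,0,0],"spin": 0},
    {"hand": 0,"dp": [0.008,0,0],"spin": 0}
  ]
}}

```text
time: 5.75
ee_pos: [0.5143, -0.1542, 0.0469]
eef_rot: [0.813, 0.582, -0.001, 0.002]
ft_force: [-1.3, -8.3, 4.2]
width: -0.0
grip_force: 4.5
```

```bash
python3 st.py
```

```text
5.75 nest [  1.1 -13.7  46.9] F nest [ 1.4 -8.3  4.2] spin -0.0001
```

>>> {"op": "carry_out", "data": {
  "deltas": [
    {"hand": 0,"dp": [0.002,0,0],"spin": 0},
    {"hand": 0,"dp": [0.004,0,0],"spin": 0},
    {"hand": 0,"dp": [0.006,0,0],"spin": 0},
    {"hand": 0,"dp": [0.006,0,0],"spin": 0}
  ]
}}

```text
time: 6.15
ee_pos: [0.5147, -0.153, 0.0469]
eef_rot: [0.813, 0.582, -0.001, 0.002]
ft_force: [-1.5, -10.2, 4.3]
width: 0.0004
grip_force: 4.6
```

```bash
python3 st.py
```

```text
6.15 nest [  1.1 -12.4  46.9] F nest [  1.8 -10.2   4.3] spin -0.0002
```

>>> {"op": "carry_out", "data": {
  "deltas": [
    {"hand": 0,"dp": [0.002,0,0],"spin": 0},
    {"hand": 0,"dp": [0.004,0,0],"spin": 0},
    {"hand": 0,"dp": [0.004,0,0],"spin": 0}
  ]
}}

```text
time: 6.45
ee_pos: [0.5149, -0.1523, 0.0469]
eef_rot: [0.813, 0.582, -0.001, 0.002]
ft_force: [-2.1, -10.9, 4.6]
width: 0.0007
grip_force: 5.1
```

```bash
python3 st.py
```

```text
6.45 nest [  1.1 -11.7  46.9] F nest [  1.5 -11.    4.6] spin -0.0002
```

>>> {"op": "carry_out", "data": {
  "deltas": [
    {"hand": 0,"dp": [0.002,0,0],"spin": 0},
    {"hand": 0,"dp": [0.004,0,0],"spin": 0},
    {"hand": 0,"dp": [0.004,0,0],"spin": 0}
  ]
}}

```text
time: 6.75
ee_pos: [0.5149, -0.1522, 0.0469]
eef_rot: [0.814, 0.581, -0.001, 0.002]
ft_force: [-3.6, -13.7, 5.4]
width: 0.0007
grip_force: 6.5
```

```bash
python3 st.py
```

```text
6.75 nest [  1.1 -11.6  46.9] F nest [  1.  -14.2   5.4] spin -0.0004
```

Hard stop: 1 mm commanded gave 0.1 mm of motion and 3 N more. One firmer press, hold, then check with the wrist camera.

>>> {"op": "carry_out", "data": {
  "deltas": [
    {"hand": 0,"dp": [0.004,0,0],"spin": 0},
    {"hand": 0,"dp": [0.008,0,0],"spin": 0},
    {"hand": 0,"dp": [0.008,0,0],"spin": 0},
    {"hand": 0,"dp": [0.008,0,0],"spin": 0}
  ]
}}

```text
time: 7.15
ee_pos: [0.515, -0.1521, 0.0469]
eef_rot: [0.814, 0.581, -0.002, 0.002]
ft_force: [-4.8, -16.4, 6.6]
width: 0.0006
grip_force: 9.2
```

```bash
python3 st.py;  python3 -c "
from h import *
a=camera('wrist')[20:230,110:400]
cv2.imwrite('pics/w3.png',cv2.cvtColor(cv2.resize(a,None,fx=2.6,fy=2.6,interpolation=cv2.INTER_CUBIC),cv2.COLOR_RGB2BGR))"
```

```text
7.15 nest [  1.1 -11.4  46.9] F nest [  0.7 -17.1   6.6] spin -0.0009
```

View pics/w3.png

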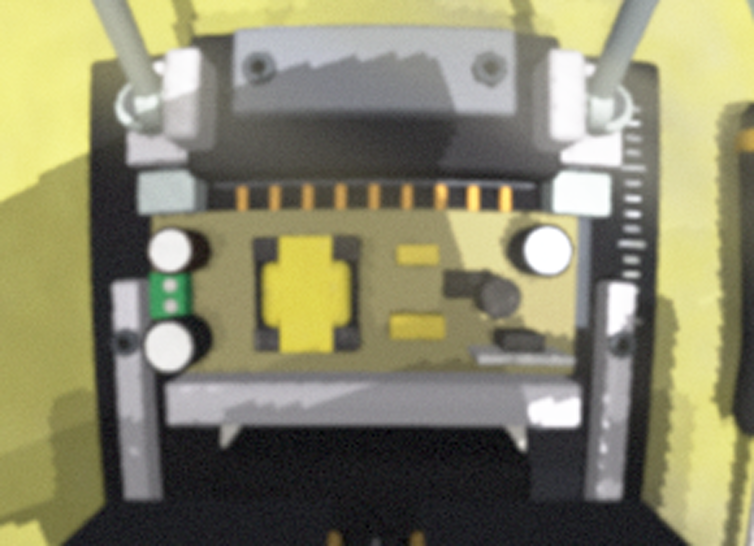

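The board's edge sits flat against both light steel shoulders, at crop (168,195) and (580,195). It is parallel to the bar and the contacts are pressed in. Next I'll back off, rise, and pass over to the far side of the bail.

>>> {"op": "carry_out", "data": {
  "deltas": [
    {"hand": 0,"dp": [-0.06,0,0],"spin": 0},
    {"hand": 0,"dp": [-0.06,0,-0.2],"spin": 0},
    {"hand": 0,"dp": [-0.06,0,-0.4],"spin": 0},
    {"hand": 0,"dp": [-0.06,0,-0.6],"spin": 0},
    {"hand": 0,"dp": [-0.06,0,-0.7],"spin": 0},
    {"hand": 0,"dp": [0.1,-0.04,-0.72],"spin": 0},
    {"hand": 0,"dp": [0.3,-0.09,-0.72],"spin": 0},
    {"hand": 0,"dp": [0.5,-0.09,-0.72],"spin": 0},
    {"hand": 0,"dp": [0.66,-0.09,-0.72],"spin": 0},
    {"hand": 0,"dp": [0.66,-0.09,-0.72],"spin": 0},
    {"hand": 0,"dp": [0.66,-0.09,-0.72],"spin": 0}
  ]
}}

```text
time: 8.3
ee_pos: [0.5473, 0.0185, 0.2259]
eef_rot: [0.812, 0.584, -0.0, -0.0]
ft_force: [-0.1, -1.1, -0.1]
width: 0.0003
grip_force: 0.0
```

```bash
python3 st.py;  python3 -c "
from h import *
print(dp((-22,157,120)))
a=camera('top')[110:275,145:345]
cv2.imwrite('pics/t3.png',cv2.cvtColor(cv2.resize(a,None,fx=3.6,fy=3.6,interpolation=cv2.INTER_CUBIC),cv2.COLOR_RGB2BGR))"
```

```text
8.3 nest [-23.3 160.5 225.9] F nest [ 0.3 -1.1 -0.1] spin 0.0014
[-0.0141  0.0053  0.4237]
```

View pics/t3.png

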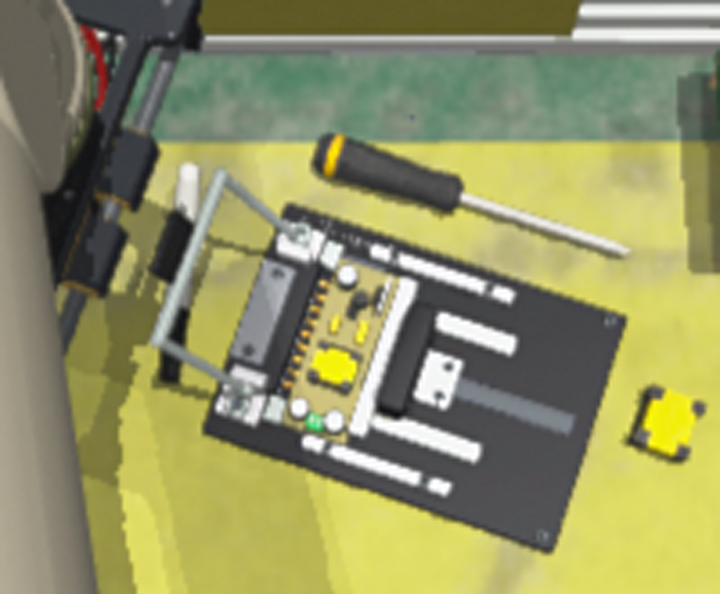

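The slide stayed, the board is home, and the bail bar still runs (220,172)–(155,340), with the finger beyond it. Now I'll go down and swing the bail over.

>>> {"op": "carry_out", "data": {
  "deltas": [
    {"hand": 0,"dp": [-0.01,0.005,0.2],"spin": 0},
    {"hand": 0,"dp": [-0.01,0.005,0.38],"spin": 0},
    {"hand": 0,"dp": [-0.01,0.005,0.42],"spin": 0},
    {"hand": 0,"dp": [-0.04,0.005,0.42],"spin": 0},
    {"hand": 0,"dp": [-0.06,0.005,0.42],"spin": 0},
    {"hand": 0,"dp": [-0.08,0.005,0.42],"spin": 0},
    {"hand": 0,"dp": [-0.1,0.005,0.42],"spin": 0},
    {"hand": 0,"dp": [-0.12,0.005,0.42],"spin": 0},
    {"hand": 0,"dp": [-0.14,0.005,0.42],"spin": 0},
    {"hand": 0,"dp": [-0.16,0.005,0.42],"spin": 0}
  ]
}}

```text
time: 9.35
ee_pos: [0.5357, -0.0216, 0.1213]
eef_rot: [0.813, 0.583, 0.0, 0.0]
ft_force: [-0.1, 1.7, 0.8]
width: 0.0007
grip_force: 0.6
```

```bash
python3 st.py
```

```text
9.35 nest [-21.3 118.8 121.3] F nest [-0.7  1.6  0.8] spin 0.0005
```

>>> {"op": "carry_out", "data": {
  "deltas": [
    {"hand": 0,"dp": [-0.025,0,0],"spin": 0},
    {"hand": 0,"dp": [-0.05,0,0],"spin": 0},
    {"hand": 0,"dp": [-0.075,0,0],"spin": 0},
    {"hand": 0,"dp": [-0.1,0,0],"spin": 0},
    {"hand": 0,"dp": [-0.125,0,0],"spin": 0},
    {"hand": 0,"dp": [-0.15,0,0],"spin": 0},
    {"hand": 0,"dp": [-0.175,0,0],"spin": 0},
    {"hand": 0,"dp": [-0.2,0,0],"spin": 0},
    {"hand": 0,"dp": [-0.225,0,0.02],"spin": 0},
    {"hand": 0,"dp": [-0.25,0,0.04],"spin": 0},
    {"hand": 0,"dp": [-0.275,0,0.06],"spin": 0},
    {"hand": 0,"dp": [-0.3,0,0.08],"spin": 0},
    {"hand": 0,"dp": [-0.325,0,0.095],"spin": 0},
    {"hand": 0,"dp": [-0.35,0,0.1],"spin": 0}
  ]
}}

```text
time: 10.75
ee_pos: [0.5072, -0.1034, 0.0951]
eef_rot: [0.812, 0.583, 0.0, -0.001]
ft_force: [2.4, 6.1, -5.5]
width: 0.0007
grip_force: 3.5
```

```bash
python3 st.py
```

```text
10.75 nest [-21.9  32.1  95.1] F nest [ 0.3  6.6 -5.5] spin 0.0008
```

>>> {"op": "carry_out", "data": {
  "deltas": [
    {"hand": 0,"dp": [0.04,0,0],"spin": 0},
    {"hand": 0,"dp": [0.04,0,-0.18],"spin": 0},
    {"hand": 0,"dp": [0.04,0,-0.32],"spin": 0},
    {"hand": 0,"dp": [0.0,0.04,-0.36],"spin": 0},
    {"hand": 0,"dp": [-0.1,0.088,-0.36],"spin": 0},
    {"hand": 0,"dp": [-0.1,0.088,-0.36],"spin": 0},
    {"hand": 0,"dp": [-0.1,0.088,-0.36],"spin": 0}
  ]
}}

```text
time: 11.45
ee_pos: [0.5206, -0.1346, 0.1861]
eef_rot: [0.813, 0.582, -0.0, -0.0]
ft_force: [-0.3, 1.1, 0.3]
width: 0.0002
grip_force: 0.0
```

```bash
python3 st.py;  python3 -c "
from h import *
a=camera('scene')[115:265,170:370]
cv2.imwrite('pics/s4.png',cv2.cvtColor(cv2.resize(a,None,fx=3.8,fy=3.8,interpolation=cv2.INTER_CUBIC),cv2.COLOR_RGB2BGR))"
```

```text
11.45 nest [  0.8   6.9 186.1] F nest [-0.7  0.9  0.3] spin 0.0003
```

View pics/s4.png

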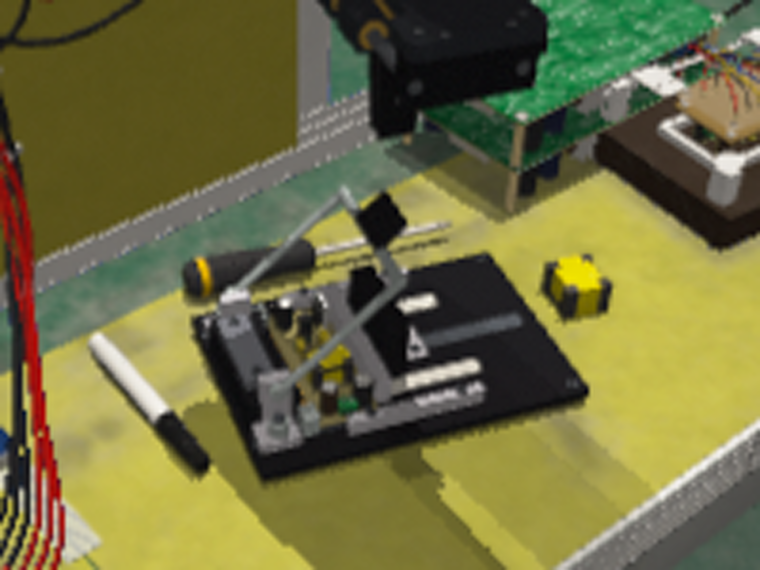

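The bail stands at about 0.7 rad, with the tab at (382,218) pointing up and outward and the finger above it. Next I'll press the tab down along its arc.

>>> {"op": "carry_out", "data": {
  "deltas": [
    {"hand": 0,"dp": [0.02,0,0.144],"spin": 0},
    {"hand": 0,"dp": [0.02,0,0.18],"spin": 0},
    {"hand": 0,"dp": [0.02,0,0.204],"spin": 0},
    {"hand": 0,"dp": [0.008,0,0.244],"spin": 0},
    {"hand": 0,"dp": [-0.004,0,0.284],"spin": 0},
    {"hand": 0,"dp": [-0.024,0,0.324],"spin": 0},
    {"hand": 0,"dp": [-0.048,0,0.364],"spin": 0},
    {"hand": 0,"dp": [-0.076,0,0.404],"spin": 0},
    {"hand": 0,"dp": [-0.1,0,0.43],"spin": 0},
    {"hand": 0,"dp": [-0.116,0,0.456],"spin": 0},
    {"hand": 0,"dp": [-0.124,0,0.48],"spin": 0},
    {"hand": 0,"dp": [-0.124,0,0.5],"spin": 0}
  ]
}}

```text
time: 12.7
ee_pos: [0.5104, -0.1645, 0.0606]
eef_rot: [0.813, 0.583, -0.0, 0.0]
ft_force: [-0.7, -0.3, 0.7]
width: 0.0005
grip_force: 0.3
```

```bash
python3 st.py
```

```text
12.7 nest [  0.8 -24.7  60.6] F nest [-0.6 -0.5  0.7] spin 0.0004
```

>>> {"op": "carry_out", "data": {
  "deltas": [
    {"hand": 0,"dp": [0,0,0.012],"spin": 0},
    {"hand": 0,"dp": [0,0,0.024],"spin": 0},
    {"hand": 0,"dp": [0,0,0.032],"spin": 0},
    {"hand": 0,"dp": [0,0,0.04],"spin": 0}
  ]
}}

```text
time: 13.1
ee_pos: [0.5111, -0.1641, 0.0528]
eef_rot: [0.813, 0.583, -0.0, 0.001]
ft_force: [-12.3, 2.6, 34.4]
width: 0.0005
grip_force: 17.1
```

```bash
python3 st.py
```

```text
13.1 nest [  1.3 -24.   52.8] F nest [-12.4  -1.5  34.4] spin 0.0007
```

A hard stop at z = 52.8 mm with 34 N. A bar landed on the grip would have stopped near 70 mm, so the bail is down. I'll lift off and look.

>>> {"op": "carry_out", "data": {
  "deltas": [
    {"hand": 0,"dp": [0,0,0.0],"spin": 0},
    {"hand": 0,"dp": [-0.02,0,-0.1],"spin": 0},
    {"hand": 0,"dp": [-0.1,0,-0.28],"spin": 0},
    {"hand": 0,"dp": [-0.28,0,-0.4],"spin": 0},
    {"hand": 0,"dp": [-0.4,0,-0.5],"spin": 0},
    {"hand": 0,"dp": [-0.4,0,-0.5],"spin": 0},
    {"hand": 0,"dp": [-0.4,0,-0.5],"spin": 0}
  ]
}}

```text
time: 13.8
ee_pos: [0.4786, -0.2592, 0.1764]
eef_rot: [0.813, 0.582, 0.0, 0.001]
ft_force: [0.5, 1.0, -0.6]
width: 0.0007
grip_force: 0.0
```

```bash
python3 st.py;  python3 -c "
from h import *
a=cv2.resize(camera('wrist')[0:200,130:380],None,fx=2.2,fy=2.2,interpolation=cv2.INTER_CUBIC)
b=cv2.resize(camera('scene')[155:245,190:340],(550,330),interpolation=cv2.INTER_CUBIC)
c=np.vstack([a,b]);c=cv2.resize(c,None,fx=.78,fy=.78)
cv2.imwrite('pics/f.png',cv2.cvtColor(c,cv2.COLOR_RGB2BGR))"
```

```text
13.8 nest [   1.2 -124.5  176.4] F nest [ 0.1  1.1 -0.6] spin 0.0001
```

View pics/f.png

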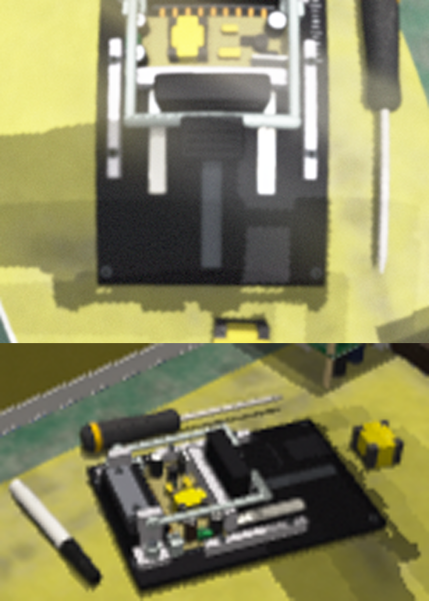

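The wrist view shows the cross bar lying behind the grip at row 120, with both arms alongside it. The scene view shows the bail level and the board home. The screwdriver, pen and transformer have not moved, and the tool is clear.

```bash
python3 -c "
from bench import *
print(close_job())"
```

```text
the job is handed in; nothing more can be done
None
```

The job is handed in: the board is fully home and square against both shoulders, the bail is pressed down behind the grip, and the loose items are where they lay. The handover call returned no verdict, so this rests on the final pictures and the forces felt (17 N at the slide's hard stop, 34 N on the bail tab).

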